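Turn the creasing plate over on its pins

ROBOT

A 6-joint arm with a two-finger parallel gripper is mounted at the origin on a cart in front of the work surface, level with it; the furniture and walls round the work are solid. World frame = base frame: x ahead of the robot, y to its left, z up, the work surface at z = 0. Lengths are in mm, angles in rad, forces in N, time in s.
With the tool pointing down it reaches from about 275 to 725 mm from the base axis. Payload 15.9 kg.
Tool frame: the origin (TCP) lies at the very end of the fingers, on their centre line; the grasp point (between the pads) lies 19 mm behind it (env.hold_point_z is the distance from the TCP to the grasp point, in mm); x points along the fingers, z is the direction in which the jaws open and shut, and the axes are right-handed (so a half turn about x gives the same grasp; the last joint's range is limited). The gripper opens to 85 mm and grips with 20 to 120 N. Pads are 22 mm wide; open, the fingers measure 114 mm over their backs; the gripper's body (76 mm by 85 mm) begins 54 mm behind the grasp point. The pads swing forward as they close: fully open they stand 13 mm farther back than shut.
Start: joints at [1.175, 0.213, -0.034, 1.323, 0, 1.571], TCP at [192.766, 461.331, 231.306] pointing down, gripper open.
Joint ranges: [-2.98, 2.98], [-0.74, 1.72], [-1.14, 1.35], [-2.1, 2.04], [-1.57, 1.44], [-3.14, 3.14]. Speed limits (rad/s): [1.89, 1.89, 2.39, 2.57, 3.14, 3.14].

INTERFACE

Orientations are given as a unit quaternion [w, x, y, z].
In Python, from workcell import env gives the robot as it stands.
- The arm moves only by the tool move_arm, never from a script. Its argument "rows" is a list of rows, each an object with "turn": the turn, a rotation vector about the tool's x, y, z in degrees, a list of three; "slide": the shift along the tool's x, y, z in m, a list of three; "claw": the finger opening in m, from 0 to 0.0854. A call has exactly 5 rows; each row is the pose to reach, as a shift and turn from the pose commanded when the call began, along the tool's axes at that moment; what a row does not reach only later rows make up. A row lasts 1/8 s, in which the tool goes at most 62.5 mm and 10.7 degrees, less where a joint would pass 70% of its speed; a pose out of reach is approached as far as the arm can. A call with a gripper value outside its range is refused whole. The fingers move at their own pace and stop on an object; the grip force is fixed at half the most. Time passes only in rows, so rows that repeat a pose let the fingers close, or fill a call up. It gives the time, the measured TCP pose, the force and the opening at its end, in the units of the state.
- env.sense(): the state, without advancing time (a new reading comes with each control period).
- env.grab_frame(name): name is "scene" or "top" or "wrist"; returns a dict with "img" (420x560x3 uint8, red, green, blue), "fov_y" (degrees; the focal length in pixels is half the picture's height over the tangent of half this angle, whatever the lens; pixels are square), "cx", "cy" (the principal point, pixels), "R" (3x3) and "t" (3): a world point X has camera coordinates R X + t. Camera axes: x right, y down, z forward; pixel columns grow to the right and rows downward; lengths in mm; the calibration is good to about 2 mm. A picture is of the moment at which its call begins. There is no depth.
- env.hand_in(): hands the job in, once; it reports no verdict.
The state is a dict: "time_s": time; "joint_positions": joint angles; "dq": joint speeds; "joint_torque": joint torques, N m; "position": TCP position; "orientation": TCP orientation; "force": force on the tool from outside, world axes, zero at the start; "wrist_torque": the same for the moment, N m; "grip_width": finger opening in mm.
Only numpy, scipy, OpenCV 4.12 (cv2) and the standard library are available. Lean on these libraries where they do the work, as an engineer would, in place of code of your own. Each camera call takes 0.05 s, during which the arm holds its last target. There are 200 camera calls.

TASK

The creasing plate sits on the pins of its base with the smooth face up. Turn it over and seat it again fully down on the same two pins with the ribbed face up, the large hole on the thick pin and the small hole on the thin pin. Lower it gently rather than letting it fall over, and leave the other things on the table where they are.

Things in the scene. Friction and masses are not known exactly. Their poses are not given: they have to be found in the camera images.
- plate: aluminium plate, 160 mm (own x) by 110 (own y), 10 thick, about 0.35 kg, loose; origin at its centre, mid-thickness; +z = normal of the smooth face, -z of the ribbed one. Two through holes on its x centre line; a handle on its +y edge, in its plane: two 8 mm arms at x = -34, +34 hold a black sleeve. Starts on the pins, smooth face up, own axes parallel to the base's
- grip (a point): centre of the handle's black round sleeve, 16 mm across, 58 long along the plate's x, 100 mm from the plate's centre (45 beyond its +y edge), mid-thickness. The sleeve turns on its bar with slight, damped friction: a plate held by it swings about it and hangs straight down, its plain (-y) edge 155 mm below the sleeve's axis
- large_hole (a point): centre (mid-thickness) of the plate's 20 mm hole, 60 mm from the centre towards own +x. Once turned over, the plate fits the pins only with its own x along the base's +x, so with its handle on the base's -y side
- small_hole (a point): centre (mid-thickness) of the plate's 13 mm hole, 54 mm from the centre towards own -x
- ribbed_face (a point): centre of the ribbed face, on top of the middle rib, 7.5 mm from the plate's centre towards own -z. Seven ribs along own y, 2.5 mm proud, within 32 mm of the centre in x and 43 mm in y
- pin_base: wooden base fixed to the table, 200 mm (own x) by 130 (own y); origin at the centre of its underside, z up. Board top 16 mm above the table; on it two bearing bars along y, 40 mm wide, 130 long, centred at x = -62, +62, tops 34 mm above the table. The plate rests on them, its mid-thickness 39 mm above the table with either face up; the ribs hang between them
- thick_pin (a point): foot of the thick steel locating pin, at the top of the bearing bar, 60 mm from the base's centre towards its +x: 15 mm in diameter, 9 mm high, the upper 4 mm tapered to 9 mm
- thin_pin (a point): foot of the thin steel locating pin, at the top of the bearing bar, 54 mm from the base's centre towards its -x: 8 mm in diameter, 9 mm high, the upper 4 mm tapered to 2 mm
- marker: bystander: white marker pen with a black cap, 135 mm long along own y, lying on the robot's side of the base; origin under its middle
- side_cutters: bystander: blue-handled side cutters, 128 mm long along own y, lying on the far side of the base; origin under the middle
- tea_mug: bystander: dotted white mug, 91 mm high; origin under its middle
- blue_beaker: bystander: blue plastic bowl, 132 mm across and 87 mm high; origin under its middle

How it is judged:
By the outcome, as a careful person would: the job done as asked, in the order asked, and still so for the second after the job is handed in, with the robot touching nothing.
It also fails if it takes over 58 s, if anything falls off the work surface, if the arm or the gripper's body presses on something with over 40 N, if the wrist force passes 120 N, or if a joint passes its speed limit or range.

## Working session

There is one attempt and no reset: what is moved stays moved. The work goes in short steps, Python scripts to look and compute and a tool call to move; the robot and the scene stay as the last step left them, time stands still between calls to the robot, and variables do not carry over. Pictures are saved under pics/ and viewed, about 8 in all and at most 12, crops included, and the job is handed in when it is done.

Besides the shell and the picture viewer there is one more tool, called after ">>>" in YAML: its name, and indented under it one key for each argument. move_arm: Moves the arm, as the interface text tells. Its arguments: {"type":"object","properties":{"rows":{"type":"array"}},"required":["rows"]}

```bash
mkdir -p pics; ls
python3 - <<'E'
from workcell import env
import cv2,numpy as np
print(env.sense())
for n in ("scene","top"):
    f=env.grab_frame(n); cv2.imwrite(f"pics/{n}0.png",f["img"][:,:,::-1]); print(n,f["fov_y"],f["cx"],f["cy"],np.round(f["R"],4).tolist(),np.round(f["t"],1).tolist())
a=cv2.imread("pics/scene0.png");b=cv2.imread("pics/top0.png")
E
```

```text
pics
{'time_s': 0.0, 'joint_positions': array([ 1.17498415e+00,  2.13360032e-01, -3.50732163e-02,  1.32352840e+00,
       -4.18235085e-06,  1.57085150e+00]), 'dq': array([-0.00107885,  0.00058665,  0.00116149, -0.00145624, -0.00060937,
        0.00033321]), 'joint_torque': array([-1.59552244e-03, -6.86158848e+01,  4.87118411e+01,  1.74589071e-02,
       -1.28400156e-04,  2.37628524e-05]), 'position': array([192.6407285 , 461.00790124, 230.80864006]), 'orientation': array([ 0.58821719, -0.39214515,  0.58890138,  0.39168595]), 'force': array([ 0.41922324, -0.41859836, -0.54444389]), 'wrist_torque': array([-5.63093745e-05, -2.97167741e-03, -1.01762820e-02]), 'grip_width': 85.34190787128901}
scene 43.90000734897705 281.29263749587193 220.2551927462804 [[0.8944, -0.4467, 0.0239], [-0.1577, -0.3649, -0.9176], [0.4186, 0.8169, -0.3968]] [-406.2, 235.0, 550.9]
top 49.582484757452164 287.2499268867096 206.235257084998 [[0.0035, -0.9998, 0.0198], [-0.9968, -0.005, -0.0796], [0.0797, -0.0194, -0.9966]] [217.9, 557.8, 875.9]
```

View pics/scene0.png

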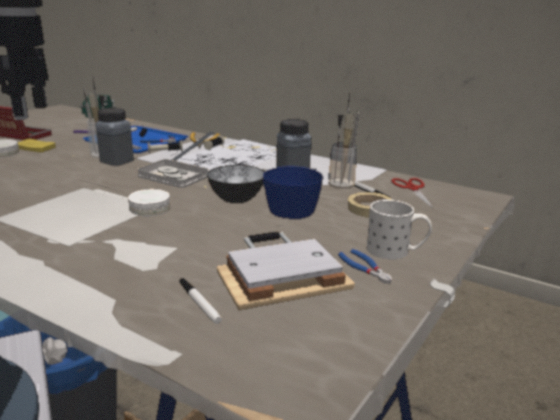

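View pics/top0.png

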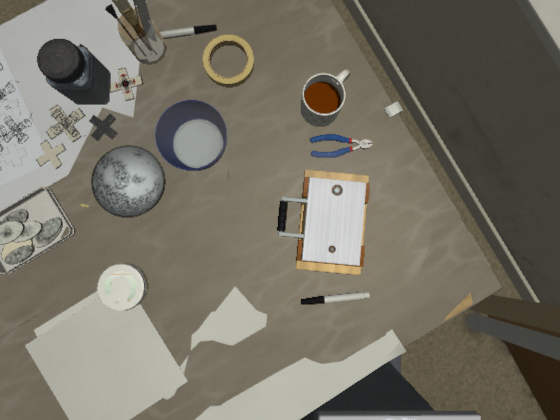

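The scene view shows the plate on its base in front of the mug. The top view has the plate centred near (334,220), the large hole at (337,190), the small hole at (332,249) and the sleeve at (283,216). I'll enlarge the top view.

```bash
cat > h.py <<'E'
from workcell import env
import cv2,numpy as np
from scipy.spatial.transform import Rotation as Ro
def grab(n,fn,crop=None,k=1):
    f=env.grab_frame(n);im=f["img"][:,:,::-1]
    np.savez(fn+".npz",fov=f["fov_y"],c=[f["cx"],f["cy"]],R=f["R"],t=f["t"])
    if crop: x,y,w,h=crop; im=im[y:y+h,x:x+w]
    cv2.imwrite(fn+".png",cv2.resize(im,None,fx=k,fy=k,interpolation=cv2.INTER_CUBIC))
def p2w(fn,u,v,z):
    d=np.load(fn+".npz");f=210/np.tan(np.radians(d["fov"]/2));R=d["R"];C=-R.T@d["t"]
    r=R.T@np.array([(u-d["c"][0])/f,(v-d["c"][1])/f,1]);return C+r*(z-C[2])/r[2]
def w2p(fn,X):
    d=np.load(fn+".npz");f=210/np.tan(np.radians(d["fov"]/2));c=d["R"]@X+d["t"];return c[:2]/c[2]*f+d["c"]
def st():
    s=env.sense();w,x,y,z=s["orientation"];M=Ro.from_quat([x,y,z,w]).as_matrix()
    print("t",round(s["time_s"],2),"p",s["position"].round(1),"q",s["joint_positions"].round(3),"F",s["force"].round(1),"g",round(s["grip_width"],1));print(M.round(4).tolist());return s,M
E
python3 - <<'E'
from h import *
grab("top","pics/top1",(265,150,130,140),4.2)
st()
E
```

```text
t 0.15 p [192.7 461.1 230.9] q [ 1.175  0.213 -0.035  1.323 -0.     1.571] F [-0.2  0.3  0.5] g 85.5
[[-0.0003, -0.9227, 0.3856], [-0.0008, 0.3856, 0.9227], [-1.0, -0.0, -0.0008]]
```

View pics/top1.png

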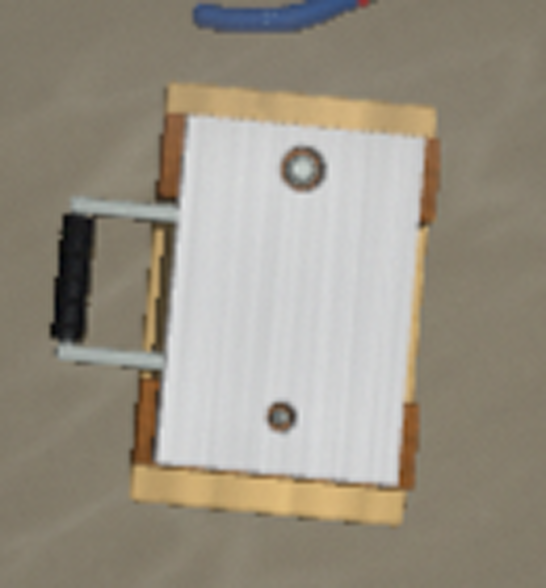

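Run:
```python
from h import *
F="pics/top1"
def P(x,y,z): return p2w(F,(x+.5)/4.2-.5+265,(y+.5)/4.2-.5+150,z)
L=P(303,168,44);S=P(281,417,44);G=P(74,278,39+3)
c=[P(187,115,44),P(427,137,44),P(399,487,44),P(157,464,44)]
m=sum(c)/4
d=L-S;print("L",L,"S",S,np.linalg.norm(d),"yaw",np.degrees(np.arctan2(d[1],d[0])))
print("corners c",m,[np.linalg.norm(c[i]-c[(i+1)%4]).round(1) for i in range(4)])
e=(c[0]+c[1]-c[2]-c[3]);print("yaw2",np.degrees(np.arctan2(e[1],e[0])))
u=d/np.linalg.norm(d);c0=(L+S)/2-u*3;v=np.array([-u[1],u[0],0]);print("centre",c0,"grip pred",c0+100*v,"grip seen",G)
b=[P(168,84,16),P(436,106,16),P(403,524,16),P(133,500,16)];print("base",sum(b)/4)
```

```text
L [587.58914221 125.35404966  44.        ] S [473.764304   135.96317676  44.        ] 114.31818477664999 yaw -5.3249107801155695
corners c [527.19784488 130.38083113  44.        ] [np.float64(111.0), np.float64(160.6), np.float64(110.3), np.float64(160.0)]
yaw2 -5.022547580764142
centre [527.68966977 130.93702369  44.        ] grip pred [536.97001928 230.50546806  44.        ] grip seen [536.66132492 230.2149025   42.        ]
base [527.48872277 130.43631238  16.        ]
```

>>> move_arm:
  rows:
    - {"turn": [-3.5,0,0],"slide": [0,-0.03,-0.006],"claw": 0.034}
    - {"turn": [-7,0,0],"slide": [0,-0.08,-0.016],"claw": 0.034}
    - {"turn": [-10.5,0,0],"slide": [0,-0.13,-0.026],"claw": 0.034}
    - {"turn": [-14,0,0],"slide": [0,-0.18,-0.036],"claw": 0.034}
    - {"turn": [-17.5,0,0],"slide": [0,-0.22,-0.044],"claw": 0.034}

```text
time_s: 0.78
position: [380.1, 334.6, 231.2]
orientation: [0.522, -0.477, 0.522, 0.477]
force: [0.1, 0.2, 0.4]
grip_width: 33.9
```

```bash
cat >> h.py <<'E'
C=np.array([527.5,130.7,0]);yaw=np.radians(-5.2)
bx=np.array([np.cos(yaw),np.sin(yaw),0]);by=np.array([-bx[1],bx[0],0])
def to(Y,z,X=0.):  # sleeve at base (X,Y,z) -> slide in tool axes, mm
    s,M=st();T=C+X*bx+Y*by+[0,0,z-19];e=T-s["position"]
    sl=s["position"]+M[:,0]*-19-C; print("sleeve now base xyz",(sl@bx).round(1),(sl@by).round(1),sl[2].round(1))
    print("slide",(M.T@e).round(1),"yaw z-axis",np.degrees(np.arctan2(M[1,2],M[0,2])).round(2),"want",np.degrees(np.arctan2(by[1],by[0])).round(2))
E
python3 -c "
from h import *
to(100,130)"
```

```text
t 0.78 p [380.1 334.6 231.2] q [ 0.722  0.226 -0.018  1.327 -0.     0.811] F [0.1 0.2 0.4] g 33.9
[[-0.0001, -0.996, 0.089], [-0.0002, 0.089, 0.996], [-1.0, 0.0001, -0.0002]]
sleeve now base xyz -165.2 189.7 250.2
slide [ 120.2 -165.1  -89.9] yaw z-axis 84.89 want 84.8
```

>>> move_arm:
  rows:
    - {"turn": [0,0,0],"slide": [0,-0.045,-0.025],"claw": 0.034}
    - {"turn": [0,0,0],"slide": [0.02,-0.09,-0.05],"claw": 0.034}
    - {"turn": [0,0,0],"slide": [0.06,-0.135,-0.075],"claw": 0.034}
    - {"turn": [0,0,0],"slide": [0.1,-0.165,-0.09],"claw": 0.034}
    - {"turn": [0,0,0],"slide": [0.12,-0.165,-0.09],"claw": 0.034}

```text
time_s: 1.4
position: [535.6, 229.2, 108.4]
orientation: [0.522, -0.476, 0.524, 0.476]
force: [0.7, 0.9, -0.9]
grip_width: 34.1
```

```bash
python3 -c "
from h import *
grab('wrist','pics/w1');to(100,39)
for P in (C+100*by+[0,0,39],C+60*bx+[0,0,44],C-54*bx+[0,0,44]): print(w2p('pics/w1',P))"
```

```text
t 1.45 p [534.  229.6 106.7] q [ 0.406  0.434 -0.045  1.097 -0.     0.498] F [-0.6  0.1 -3.1] g 34.1
[[-0.005, -0.9957, 0.0921], [-0.0022, 0.0922, 0.9957], [-1.0, 0.0048, -0.0026]]
sleeve now base xyz -2.4 99.2 125.7
slide [86.7 -2.9  1.1] yaw z-axis 84.71 want 84.8
[278.84645391 222.92575778]
[143.83060834 301.98084228]
[122.29839957 145.84476313]
```

View pics/w1.png

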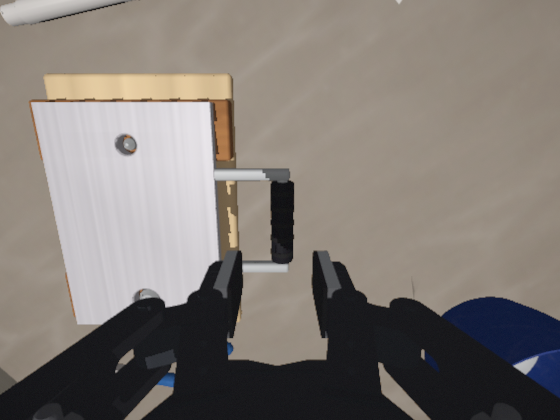

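The wrist view shows the sleeve at (283,220), the small hole at (126,144) and the large hole at about (147,297). All are within 4 px (about 3 mm) of the prediction, and the open jaws straddle the sleeve, so I'm descending.

>>> move_arm:
  rows:
    - {"turn": [0,0,0],"slide": [0.02,-0.001,0.001],"claw": 0.034}
    - {"turn": [0,0,0],"slide": [0.045,-0.001,0.002],"claw": 0.034}
    - {"turn": [0,0,0],"slide": [0.07,-0.001,0.002],"claw": 0.034}
    - {"turn": [0,0,0],"slide": [0.083,-0.001,0.002],"claw": 0.034}
    - {"turn": [0,0,0],"slide": [0.088,-0.001,0.002],"claw": 0.034}

```text
time_s: 2.08
position: [536.0, 233.4, 23.2]
orientation: [0.522, -0.477, 0.522, 0.477]
force: [0.3, 0.5, 0.2]
grip_width: 34.1
```

>>> move_arm:
  rows:
    - {"turn": [0,0,0],"slide": [0,0,0],"claw": 0.034}
    - {"turn": [0,0,0],"slide": [0,0,0],"claw": 0.024}
    - {"turn": [0,0,0],"slide": [0,0,0],"claw": 0.018}
    - {"turn": [0,0,0],"slide": [0,0,0],"claw": 0.01}
    - {"turn": [0,0,0],"slide": [0,0,0],"claw": 0.01}

```text
time_s: 2.7
position: [536.5, 233.4, 23.7]
orientation: [0.522, -0.477, 0.522, 0.477]
force: [0.2, 0.6, 4.7]
grip_width: 14.0
```

```bash
python3 -c "
from h import *
to(100,39)"
```

```text
t 2.7 p [536.5 233.4  23.7] q [ 0.41   0.503 -0.161  0.905 -0.     0.501] F [0.2 0.6 4.7] g 14.0
[[0.0007, -0.9959, 0.0903], [0.0003, 0.0903, 0.9959], [-1.0, -0.0007, 0.0004]]
sleeve now base xyz -0.4 103.1 42.7
slide [ 3.7 -0.4 -3.1] yaw z-axis 84.82 want 84.8
```

>>> move_arm:
  rows:
    - {"turn": [0,0,0],"slide": [0,0,0],"claw": 0.03}
    - {"turn": [0,0,0],"slide": [0.002,0,-0.001],"claw": 0.03}
    - {"turn": [0,0,0],"slide": [0.0035,0,-0.002],"claw": 0.03}
    - {"turn": [0,0,0],"slide": [0.0035,0,-0.002],"claw": 0.018}
    - {"turn": [0,0,0],"slide": [0.0035,0,-0.002],"claw": 0.01}

```text
time_s: 3.32
position: [535.9, 231.2, 19.8]
orientation: [0.522, -0.477, 0.522, 0.477]
force: [-0.2, -0.5, -0.9]
grip_width: 14.0
```

>>> move_arm:
  rows:
    - {"turn": [0,0,0],"slide": [0,0,0],"claw": 0.01}
    - {"turn": [0,0,0],"slide": [0,0,0],"claw": 0.01}
    - {"turn": [0,0,0],"slide": [0,0,0],"claw": 0.01}
    - {"turn": [0,0,0],"slide": [0,0,0],"claw": 0.01}
    - {"turn": [0,0,0],"slide": [0,0,0],"claw": 0.01}

```text
time_s: 3.95
position: [536.0, 231.3, 19.8]
orientation: [0.522, -0.477, 0.522, 0.477]
force: [-2.0, -0.7, 1.7]
grip_width: 14.5
```

```bash
python3 -c "
from h import *
to(100,39)
grab('top','pics/top2',(265,150,130,140),4.2)"
```

```text
t 3.95 p [536.  231.3  19.8] q [ 0.407  0.505 -0.169  0.897 -0.     0.498] F [-2.  -0.7  1.7] g 14.5
[[-0.0001, -0.9959, 0.0902], [-0.0001, 0.0902, 0.9959], [-1.0, 0.0001, -0.0001]]
sleeve now base xyz -0.7 100.9 38.8
slide [-0.2 -0.7 -0.9] yaw z-axis 84.82 want 84.8
```

View pics/top2.png

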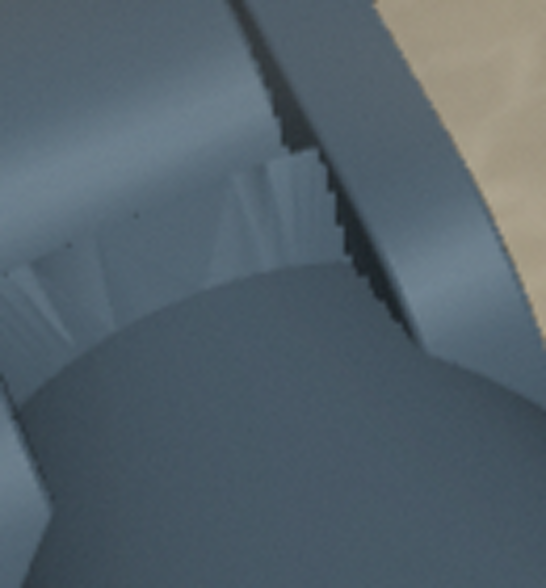

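The arm blocks the top view here and it shows only the forearm. By measurement the grip sits at base (-0.7, 100.9, 38.8), as expected. Next I lift along an arc about the plain edge.

>>> move_arm:
  rows:
    - {"turn": [0,0,0],"slide": [-0.011,0,-0.0008],"claw": 0.01}
    - {"turn": [0,0,0],"slide": [-0.0215,0,-0.0022],"claw": 0.01}
    - {"turn": [0,0,0],"slide": [-0.032,0,-0.0045],"claw": 0.01}
    - {"turn": [0,0,0],"slide": [-0.0425,0,-0.0075],"claw": 0.01}
    - {"turn": [0,0,0],"slide": [-0.0527,0,-0.011],"claw": 0.01}

```text
time_s: 4.62
position: [535.1, 220.1, 73.4]
orientation: [0.522, -0.477, 0.522, 0.477]
force: [-0.5, -1.5, -1.6]
grip_width: 13.8
```

```bash
python3 -c "
from h import *
to(100,39)
grab('scene','pics/s1',(180,170,260,195),3)"
```

```text
t 4.62 p [535.1 220.1  73.4] q [ 0.39   0.448 -0.113  1.009 -0.     0.481] F [-0.5 -1.5 -1.6] g 13.8
[[0.0003, -0.9959, 0.0903], [0.0001, 0.0903, 0.9959], [-1.0, -0.0003, 0.0002]]
sleeve now base xyz -0.6 89.8 92.4
slide [53.4 -0.5 10.2] yaw z-axis 84.82 want 84.8
```

View pics/s1.png

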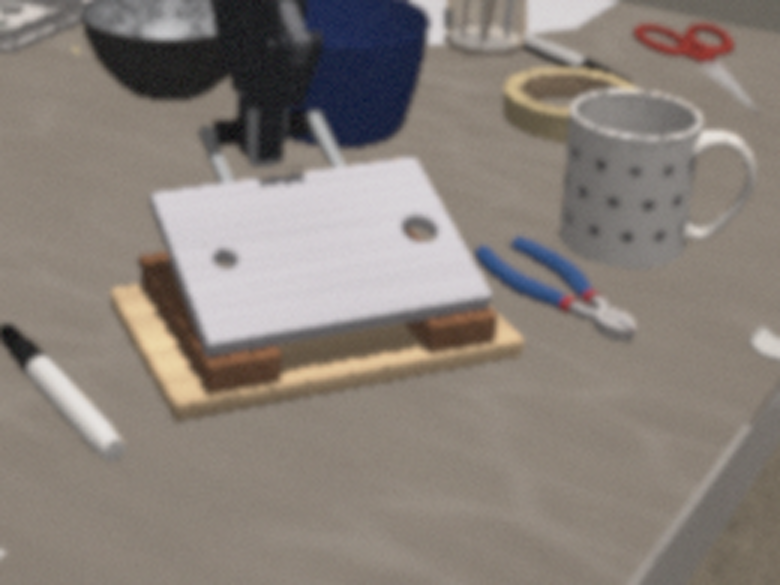

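The plate is tilted about 20° with its plain edge still on the bars' near ends and both holes clear of the pins. The bystanders haven't moved. I'll continue the arc to hanging.

>>> move_arm:
  rows:
    - {"turn": [0,0,0],"slide": [-0.0195,0,-0.0095],"claw": 0.01}
    - {"turn": [0,0,0],"slide": [-0.0375,0,-0.0215],"claw": 0.01}
    - {"turn": [0,0,0],"slide": [-0.0536,0,-0.036],"claw": 0.01}
    - {"turn": [0,0,0],"slide": [-0.0675,0,-0.0525],"claw": 0.01}
    - {"turn": [0,0,0],"slide": [-0.079,0,-0.0708],"claw": 0.01}

```text
time_s: 5.3
position: [528.6, 148.7, 152.5]
orientation: [0.522, -0.477, 0.522, 0.477]
force: [0.6, 0.7, -3.3]
grip_width: 13.9
```

>>> move_arm:
  rows:
    - {"turn": [0,0,0],"slide": [-0.009,0,-0.0197],"claw": 0.01}
    - {"turn": [0,0,0],"slide": [-0.0145,0,-0.038],"claw": 0.01}
    - {"turn": [0,0,0],"slide": [-0.0185,0,-0.0567],"claw": 0.01}
    - {"turn": [0,0,0],"slide": [-0.023,0,-0.07],"claw": 0.01}
    - {"turn": [0,0,0],"slide": [-0.032,0,-0.078],"claw": 0.01}

```text
time_s: 5.92
position: [521.2, 71.2, 183.4]
orientation: [0.522, -0.477, 0.523, 0.477]
force: [0.1, 0.9, -4.6]
grip_width: 14.6
```

>>> move_arm:
  rows:
    - {"turn": [0,0,0],"slide": [-0.006,0,0],"claw": 0.01}
    - {"turn": [0,0,0],"slide": [-0.012,0,0],"claw": 0.01}
    - {"turn": [0,0,0],"slide": [-0.018,0,0],"claw": 0.01}
    - {"turn": [0,0,0],"slide": [-0.02,0,0],"claw": 0.01}
    - {"turn": [0,0,0],"slide": [-0.02,0,0],"claw": 0.01}

```text
time_s: 6.55
position: [521.6, 72.3, 203.5]
orientation: [0.522, -0.477, 0.522, 0.477]
force: [-0.6, 0.2, -4.6]
grip_width: 14.3
```

```bash
python3 -c "
from h import *
to(63,225)"
```

```text
t 6.55 p [521.6  72.3 203.5] q [ 0.138  0.274 -0.025  1.271 -0.     0.228] F [-0.6  0.2 -4.6] g 14.3
[[0.0001, -0.9959, 0.09], [0.0, 0.09, 0.9959], [-1.0, -0.0001, 0.0]]
sleeve now base xyz -0.6 -58.7 222.5
slide [ -2.5  -0.7 121.7] yaw z-axis 84.84 want 84.8
```

>>> move_arm:
  rows:
    - {"turn": [0,0,0],"slide": [0,0,0.004],"claw": 0.01}
    - {"turn": [0,0,0],"slide": [0,0,0.013],"claw": 0.01}
    - {"turn": [0,0,0],"slide": [0,0,0.026],"claw": 0.01}
    - {"turn": [0,0,0],"slide": [0,0,0.042],"claw": 0.01}
    - {"turn": [0,0,0],"slide": [0,0,0.06],"claw": 0.01}

```text
time_s: 7.18
position: [527.1, 133.3, 203.5]
orientation: [0.522, -0.477, 0.522, 0.477]
force: [0.0, 0.5, -3.5]
grip_width: 14.1
```

>>> move_arm:
  rows:
    - {"turn": [0,0,0],"slide": [0,0,0.018],"claw": 0.01}
    - {"turn": [0,0,0],"slide": [0,0,0.034],"claw": 0.01}
    - {"turn": [0,0,0],"slide": [0,0,0.047],"claw": 0.01}
    - {"turn": [0,0,0],"slide": [0,0,0.056],"claw": 0.01}
    - {"turn": [0,0,0],"slide": [0,0,0.06],"claw": 0.01}

```text
time_s: 7.8
position: [532.4, 192.1, 203.4]
orientation: [0.522, -0.477, 0.522, 0.477]
force: [-0.4, 1.0, -4.4]
grip_width: 13.9
```

>>> move_arm:
  rows:
    - {"turn": [0,0,0],"slide": [0.006,0,0],"claw": 0.01}
    - {"turn": [0,0,0],"slide": [0.012,0,0],"claw": 0.01}
    - {"turn": [0,0,0],"slide": [0.018,0,0],"claw": 0.01}
    - {"turn": [0,0,0],"slide": [0.024,0,0],"claw": 0.01}
    - {"turn": [0,0,0],"slide": [0.027,0,0],"claw": 0.01}

```text
time_s: 8.43
position: [532.3, 191.5, 176.0]
orientation: [0.522, -0.477, 0.522, 0.477]
force: [0.0, -0.0, -4.0]
grip_width: 13.9
```

```bash
python3 -c "
from h import *
to(60.5,189)
grab('scene','pics/s2',(180,110,260,195),3)"
```

```text
t 8.43 p [532.3 191.5 176. ] q [0.345 0.364 0.029 1.237 0.    0.436] F [ 0. -0. -4.] g 13.9
[[-0.0004, -0.9959, 0.0903], [-0.0001, 0.0903, 0.9959], [-1.0, 0.0004, -0.0002]]
sleeve now base xyz -0.8 61.0 195.0
slide [ 6.  -0.8 -0.5] yaw z-axis 84.82 want 84.8
```

View pics/s2.png

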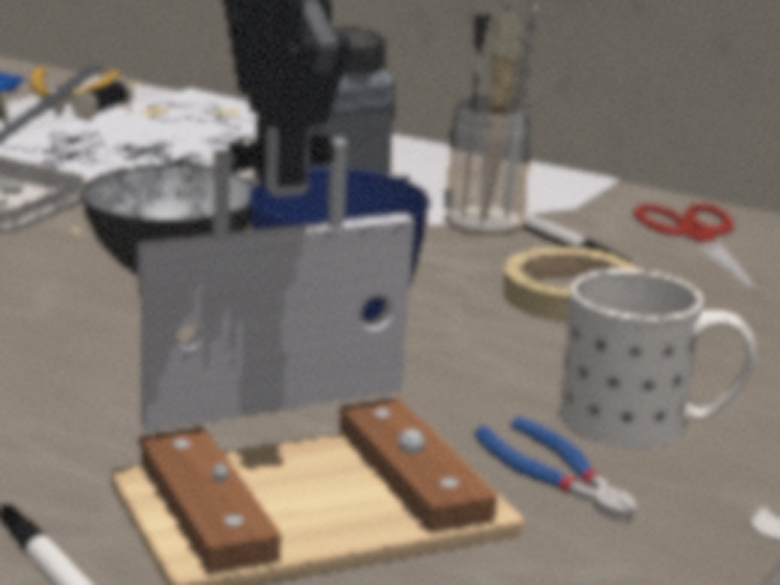

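The plate hangs plumb above the far ends of the bars, smooth face towards the camera. The pins are visible, thick at (411,440) and thin at (220,470), as are the holes, large at (376,312) and small at (189,334). I'll check x alignment numerically.

```bash
python3 -c "
from h import *
def Q(x,y): return (x+.5)/3-.5+180,(y+.5)/3-.5+110
for n,p,e in (('thick',(411,431),60),('thin',(220,464),-54)):
    w=p2w('pics/s2',*Q(*p),43)-C; print(n,w@bx,w@by)
# holes on smooth face plane (base y=56, z=95): intersect
d=np.load('pics/s2.npz');R=d['R'];o=-R.T@d['t'];f=210/np.tan(np.radians(d['fov']/2))
for n,p in (('L',(376,312)),('S',(189,334))):
    u,v=Q(*p);r=R.T@np.array([(u-d['c'][0])/f,(v-d['c'][1])/f,1]);k=(56-(o-C)@by)/(r@by);w=o+k*r-C;print(n,w@bx,w[2])
"
```

```text
thick 57.11379147641194 3.8103692378859138
thin -57.47468869518668 1.2952746001639683
L 56.03806340847709 95.34083864254745
S -57.44105770870406 96.82194656180536
```

>>> move_arm:
  rows:
    - {"turn": [0,0,0],"slide": [0.003,0,0],"claw": 0.01}
    - {"turn": [0,0,0],"slide": [0.006,0,-0.001],"claw": 0.01}
    - {"turn": [0,0,0],"slide": [0.0065,0,-0.005],"claw": 0.01}
    - {"turn": [0,0,0],"slide": [0.0068,0,-0.011],"claw": 0.01}
    - {"turn": [0,0,0],"slide": [0.0075,0,-0.02],"claw": 0.01}

```text
time_s: 9.1
position: [530.6, 171.3, 169.1]
orientation: [0.522, -0.477, 0.522, 0.477]
force: [0.7, -0.1, -3.1]
grip_width: 14.1
```

```bash
python3 -c "
from h import *
to(60.5,189)
grab('scene','pics/s3',(180,110,260,195),3)"
```

```text
t 9.1 p [530.6 171.3 169.1] q [ 0.312  0.349 -0.01   1.212  0.     0.402] F [ 0.7 -0.1 -3.1] g 14.1
[[0.0003, -0.9959, 0.0901], [0.0001, 0.0901, 0.9959], [-1.0, -0.0003, 0.0002]]
sleeve now base xyz -0.6 40.7 188.1
slide [-0.9 -0.6 19.8] yaw z-axis 84.83 want 84.8
```

View pics/s3.png

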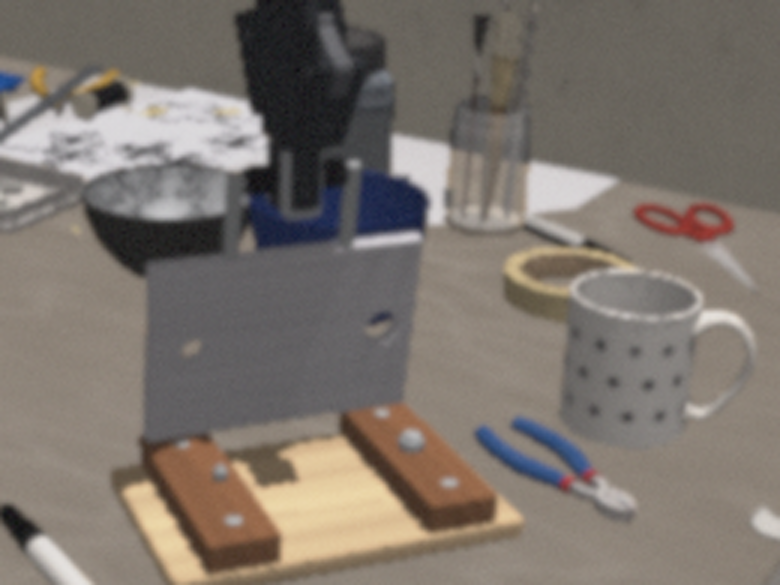

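The plate is now leaning the right way, handle side towards the camera, with its bottom edge from (147,437) to (405,403) on the far ends of the bars. Checking where that edge sits.

```bash
python3 -c "
from h import *
def Q(x,y): return (x+.5)/3-.5+180,(y+.5)/3-.5+110
for p in ((147,437),(405,403)):
    w=p2w('pics/s3',*Q(*p),34)-C; print(w@bx,w@by)
for p in ((142,437),(207,429),(340,406),(393,399)):
    w=p2w('pics/s3',*Q(*p),34)-C; print('bar',w@bx,w@by)
"
```

```text
-81.14894596744342 61.19437000445396
77.2064723146346 54.53671046450801
bar -83.83247350053178 62.101824828001284
bar -45.76848864468657 59.82047142671476
bar 38.56866808549271 63.19726285206998
bar 72.62028965762644 61.86502918789689
```

>>> move_arm:
  rows:
    - {"turn": [0,0,0],"slide": [0.003,0,-0.02],"claw": 0.01}
    - {"turn": [0,0,0],"slide": [0.0094,0,-0.0408],"claw": 0.01}
    - {"turn": [0,0,0],"slide": [0.0186,0,-0.0603],"claw": 0.01}
    - {"turn": [0,0,0],"slide": [0.0305,0,-0.0784],"claw": 0.01}
    - {"turn": [0,0,0],"slide": [0.0428,0,-0.0928],"claw": 0.01}

```text
time_s: 9.78
position: [522.0, 77.4, 125.6]
orientation: [0.522, -0.477, 0.522, 0.476]
force: [0.7, -2.8, 0.8]
grip_width: 13.9
```

>>> move_arm:
  rows:
    - {"turn": [0,0,0],"slide": [0.016,0,-0.0145],"claw": 0.01}
    - {"turn": [0,0,0],"slide": [0.034,0,-0.0266],"claw": 0.01}
    - {"turn": [0,0,0],"slide": [0.0536,0,-0.036],"claw": 0.01}
    - {"turn": [0,0,0],"slide": [0.0664,0,-0.0404],"claw": 0.01}
    - {"turn": [0,0,0],"slide": [0.073,0,-0.0425],"claw": 0.01}

```text
time_s: 10.4
position: [517.9, 36.6, 52.4]
orientation: [0.522, -0.477, 0.522, 0.477]
force: [-0.2, -0.7, -1.1]
grip_width: 14.1
```

```bash
python3 -c "
from h import *
to(-94.7,71.1)
grab('scene','pics/s4',(180,140,260,195),3)"
```

```text
t 10.4 p [517.9  36.6  52.4] q [ 0.07   0.357 -0.31   0.904  0.     0.161] F [-0.2 -0.7 -1.1] g 14.1
[[-0.0009, -0.9959, 0.0906], [0.0, 0.0906, 0.9959], [-1.0, 0.0009, -0.0001]]
sleeve now base xyz -1.0 -94.6 71.4
slide [ 0.3 -1.  -0.1] yaw z-axis 84.8 want 84.8
```

View pics/s4.png

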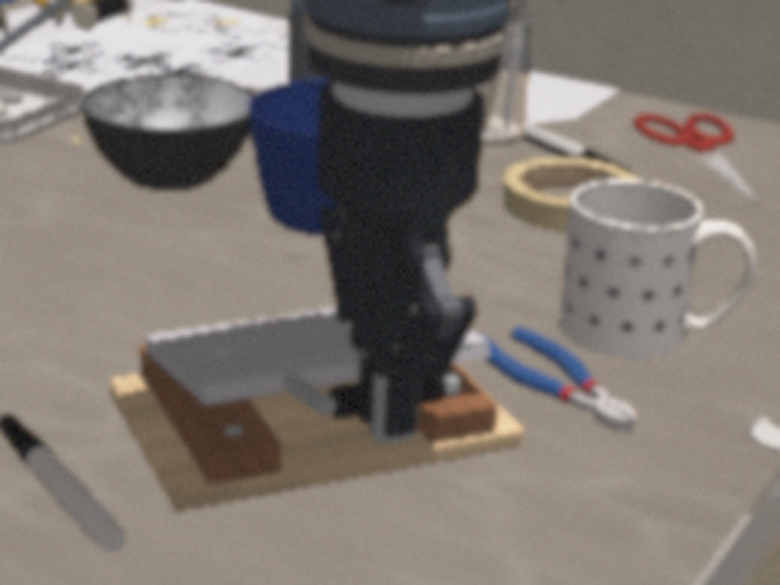

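The plate is lowered to about 12° and the arm hides its right half. The wrist camera should show the holes, so I'll check that against predictions.

```bash
python3 -c "
from h import *
grab('wrist','pics/w2')
th=np.radians(12);c,s=np.cos(th),np.sin(th)
def pl(x,d,h): # d from plain edge, h above smooth face
    return C+(x-1)*bx+(55.9-d*c+h*s)*by+[0,0,34+d*s+h*c]
for n,a in (('far-left',(-80,0,10)),('near-left',(-80,110,10))): print(n,(w2p('pics/s4',pl(*a))-[180,140])*3+1)
for n,P in (('L',pl(60,55,10)),('S',pl(-54,55,10)),('thick',C+60*bx+[0,0,43]),('thin',C-54*bx+[0,0,43])): print(n,w2p('pics/w2',P))
to(-99,39)"
```

```text
far-left [148.55569436 334.00587746]
near-left [207.76057236 385.17055356]
L [461.3012395  372.06276911]
S [504.56618497 158.96948229]
thick [441.96701019 356.91109711]
thin [477.62135999 157.48856501]
t 10.5 p [518.1  36.8  52.7] q [ 0.071  0.357 -0.31   0.905  0.     0.161] F [-1.  -1.1 -0.9] g 14.1
[[-0.0008, -0.9959, 0.0903], [-0.0, 0.0903, 0.9959], [-1.0, 0.0008, -0.0001]]
sleeve now base xyz -0.9 -94.3 71.7
slide [32.7 -0.9 -4.7] yaw z-axis 84.82 want 84.8
```

View pics/w2.png

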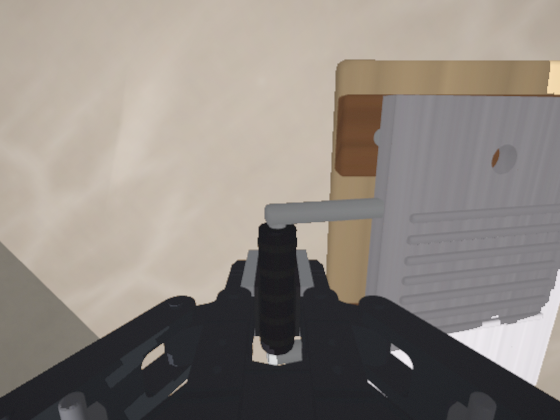

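The wrist view shows the ribbed face up. The small hole is at (505,159) against a prediction of (504.6,159), so the plate has not slipped. I'm lowering gently onto the pins.

>>> move_arm:
  rows:
    - {"turn": [0,0,0],"slide": [0.004,0,-0.0009],"claw": 0.01}
    - {"turn": [0,0,0],"slide": [0.008,0,-0.0018],"claw": 0.01}
    - {"turn": [0,0,0],"slide": [0.012,0,-0.0025],"claw": 0.01}
    - {"turn": [0,0,0],"slide": [0.016,0,-0.0031],"claw": 0.01}
    - {"turn": [0,0,0],"slide": [0.02,0,-0.0036],"claw": 0.01}

```text
time_s: 11.12
position: [518.1, 33.4, 33.0]
orientation: [0.522, -0.477, 0.522, 0.477]
force: [0.2, -0.1, -1.2]
grip_width: 14.2
```

>>> move_arm:
  rows:
    - {"turn": [0,0,0],"slide": [0.0025,0,-0.0002],"claw": 0.01}
    - {"turn": [0,0,0],"slide": [0.005,0,-0.0004],"claw": 0.01}
    - {"turn": [0,0,0],"slide": [0.0075,0,-0.0006],"claw": 0.01}
    - {"turn": [0,0,0],"slide": [0.01,0,-0.0008],"claw": 0.01}
    - {"turn": [0,0,0],"slide": [0.011,0,-0.0008],"claw": 0.01}

```text
time_s: 11.75
position: [518.0, 32.6, 22.1]
orientation: [0.522, -0.477, 0.522, 0.477]
force: [-0.1, -0.0, -2.2]
grip_width: 14.0
```

```bash
python3 -c "
from h import *
to(-99,39)"
```

```text
t 11.75 p [518.   32.6  22.1] q [ 0.063  0.388 -0.351  0.831 -0.     0.153] F [-0.1 -0.  -2.2] g 14.0
[[-0.0001, -0.9959, 0.0903], [-0.0001, 0.0903, 0.9959], [-1.0, 0.0001, -0.0001]]
sleeve now base xyz -0.6 -98.6 41.1
slide [ 2.1 -0.6 -0.4] yaw z-axis 84.82 want 84.8
```

>>> move_arm:
  rows:
    - {"turn": [0,0,0],"slide": [0.0005,0,0],"claw": 0.01}
    - {"turn": [0,0,0],"slide": [0.001,0,0],"claw": 0.01}
    - {"turn": [0,0,0],"slide": [0.0015,0,0],"claw": 0.01}
    - {"turn": [0,0,0],"slide": [0.002,0,0],"claw": 0.01}
    - {"turn": [0,0,0],"slide": [0.002,0,0],"claw": 0.01}

```text
time_s: 12.38
position: [518.0, 32.6, 20.2]
orientation: [0.522, -0.477, 0.522, 0.477]
force: [-0.3, -1.4, -1.7]
grip_width: 14.3
```

```bash
python3 -c "
from h import *
to(-99,39)
grab('wrist','pics/w3')
for n,P in (('S',C-54.8*bx+1*by+[0,0,44]),): print(n,w2p('pics/w3',P))"
```

```text
t 12.38 p [518.   32.6  20.2] q [ 0.063  0.39  -0.354  0.827 -0.     0.153] F [-0.3 -1.4 -1.7] g 14.3
[[0.0, -0.9959, 0.0902], [-0.0, 0.0902, 0.9959], [-1.0, -0.0, -0.0]]
sleeve now base xyz -0.6 -98.6 39.2
slide [ 0.2 -0.6 -0.4] yaw z-axis 84.82 want 84.8
S [544.69838555 165.86574854]
```

View pics/w3.png

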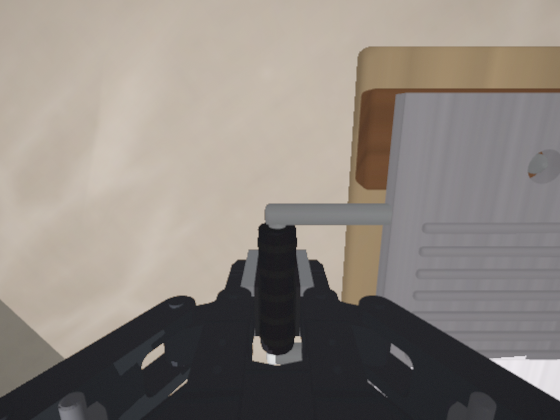

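The wrist view shows the plate flat, with the small hole at (544,167) and the pin's grey inside it. I'll lower one more mm, then release slowly.

>>> move_arm:
  rows:
    - {"turn": [0,0,0],"slide": [0.0005,0,0],"claw": 0.01}
    - {"turn": [0,0,0],"slide": [0.001,0,0],"claw": 0.01}
    - {"turn": [0,0,0],"slide": [0.001,0,0],"claw": 0.01}
    - {"turn": [0,0,0],"slide": [0.001,0,0],"claw": 0.01}
    - {"turn": [0,0,0],"slide": [0.001,0,0],"claw": 0.01}

```text
time_s: 13.05
position: [518.0, 32.6, 19.3]
orientation: [0.522, -0.477, 0.522, 0.477]
force: [-3.0, -2.5, 3.9]
grip_width: 14.4
```

>>> move_arm:
  rows:
    - {"turn": [0,0,0],"slide": [0,0,0],"claw": 0.016}
    - {"turn": [0,0,0],"slide": [0,0,0],"claw": 0.022}
    - {"turn": [0,0,0],"slide": [0,0,0],"claw": 0.03}
    - {"turn": [0,0,0],"slide": [0,0,0],"claw": 0.03}
    - {"turn": [0,0,0],"slide": [0,0,0],"claw": 0.03}

```text
time_s: 13.68
position: [518.0, 32.6, 19.2]
orientation: [0.522, -0.477, 0.522, 0.477]
force: [0.7, -0.4, -0.1]
grip_width: 29.9
```

>>> move_arm:
  rows:
    - {"turn": [0,0,0],"slide": [-0.01,0,0],"claw": 0.03}
    - {"turn": [0,0,0],"slide": [-0.03,0,0],"claw": 0.03}
    - {"turn": [0,0,0],"slide": [-0.06,0,0],"claw": 0.03}
    - {"turn": [0,0,0],"slide": [-0.1,0,0],"claw": 0.03}
    - {"turn": [0,0,0],"slide": [-0.15,0,0],"claw": 0.03}

```text
time_s: 14.3
position: [517.4, 32.6, 170.8]
orientation: [0.522, -0.477, 0.522, 0.477]
force: [0.6, -0.5, 1.0]
grip_width: 30.2
```

>>> move_arm:
  rows:
    - {"turn": [0,0,0],"slide": [-0.04,0,-0.05],"claw": 0.03}
    - {"turn": [0,0,0],"slide": [-0.06,0,-0.1],"claw": 0.03}
    - {"turn": [0,0,0],"slide": [-0.06,0,-0.15],"claw": 0.03}
    - {"turn": [0,0,0],"slide": [-0.06,0,-0.2],"claw": 0.03}
    - {"turn": [0,0,0],"slide": [-0.06,0,-0.24],"claw": 0.03}

```text
time_s: 14.92
position: [495.8, -208.3, 230.1]
orientation: [0.522, -0.477, 0.522, 0.476]
force: [0.7, 0.2, 0.2]
grip_width: 30.2
```

```bash
python3 -c "
from h import *
st()
grab('top','pics/t5',(265,130,150,180),3.3);grab('scene','pics/s5',(180,160,200,150),3)
a=cv2.imread('pics/t5.png')[:590];b=cv2.imread('pics/s5.png');b=cv2.resize(b,(300*b.shape[1]//450,300));
k=np.zeros((600,800,3),np.uint8);k[:a.shape[0],:a.shape[1]]=a[:,:];k=k[:, :800]
w=800-a.shape[1];b=cv2.resize(cv2.imread('pics/s5.png'),(w,w*3//4));k[:b.shape[0],a.shape[1]:]=b;cv2.imwrite('pics/f5.png',k);print(a.shape)"
```

```text
t 14.93 p [ 495.8 -208.3  230.1] q [-0.398  0.291  0.065  1.343 -0.    -0.306] F [0.7 0.2 0.2] g 30.2
[[0.0007, -0.9958, 0.091], [-0.0003, 0.091, 0.9958], [-1.0, -0.0008, -0.0003]]
(590, 495, 3)
```

View pics/f5.png

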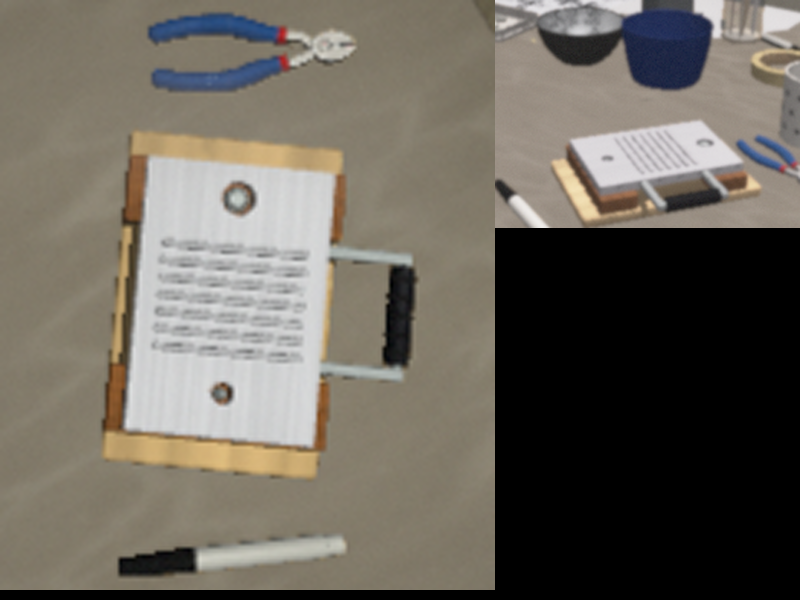

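The ribbed face is up and the handle is on the base's -y side. The pins show inside both holes, large at (239,198) and small at (222,393), the plate lies flat, and the marker and cutters are undisturbed. I'm handing the job in.

```bash
python3 -c "
from h import *
print(env.hand_in())"
```

```text
the job is handed in; nothing more can be done
None
```

The plate is turned over and seated on the same two pins, ribbed face up, with the large hole on the thick pin and the small hole on the thin pin. I gripped the sleeve, raised the plate about its plain edge and carried it hanging over the base. I then set that edge on the far ends of the bars and lowered it along an arc, with no drop, and let go at about 14 s.

- **Seating:** the last top and scene pictures show the plate lying flat on the bars, a pin inside each hole, and the handle on the base's -y side. The sleeve was last measured at about 38 mm after a final 1 mm push, close to the 39 mm of a fully seated plate. I read the height from the gripper, not from the plate itself.
- **Other things on the table:** the marker, side cutters and bowl look unmoved. The mug is mostly cropped out of the last picture, but it stood in its place in the earlier scene views.
- **Forces:** readings taken between moves stayed under about 7 N, and the gripper is well clear of the plate.
- **Disagreements:** the scene and wrist cameras put the base 2–3 mm away from where the top camera did. The gripper also read about 14 mm on the 16 mm sleeve. Neither affected the fit.

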